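# Make up two coffee kits in the organiser's drawers

### The arm

A 7-joint arm with a two-finger parallel gripper is mounted at the origin on the work surface. World frame = base frame: x ahead of the robot, y to its left, z up, the work surface at z = 0. Lengths are in mm, angles in rad, forces in N, time in s.
With the tool pointing down it reaches from about 350 to 900 mm from the base axis. Payload 7.2 kg.
Tool frame: the origin (TCP) lies at the very end of the fingers, on their centre line; the grasp point (between the pads) lies 19 mm behind it; z points along the fingers, y is the line along which they close (so a half turn about z gives the same grasp; the last joint's range is limited). The gripper opens to 88 mm and grips with 3 to 60 N. Pads are 20 mm wide; open, the fingers measure 115 mm over their backs; the gripper's body (75 mm by 178 mm) begins 61 mm behind the grasp point.
Start: joints at [1.146, 0.411, -0.013, 1.596, 0.006, 1.134, -0.082], TCP at [218.287, -585.645, 222.653] pointing down, gripper open.
Joint ranges: [-2.95, 2.95], [-0.29, 1.99], [-1.47, 1.44], [0.14, 2.54], [-1.03, 4.17], [0.13, 1.85], [-2.86, 2.86]. Speed limits (rad/s): [2.39, 2.39, 3.01, 3.01, 3.14, 3.14, 3.14].

### API

Orientations are given as a rotation vector (axis times angle).
In Python, from cell import * gives the robot as it stands.
- The arm moves only by the shell command python3 -m crank [FORCE], which reads ROWS from standard input. ROWS is 1 to 5 rows, parted by semicolons, with the numbers parted by spaces; each row has 7 numbers: a rotation vector rx, ry, rz in rad, then dx, dy, dz in mm, then the finger opening in mm; each row shifts and turns the commanded pose from where the row before left it, along the tool's axes as they then stand; what a row does not reach is not made up. A row lasts 1/10 s, in which the tool goes at most 50 mm and 0.15 rad, less where a joint would pass 70% of its speed; a pose out of reach is approached as far as the arm can. The fingers move at their own pace and stop on an object; FORCE is the grip in N (left out, the last holds). Time passes only in rows, so rows that do not move let the fingers close. It prints the time, the measured TCP pose, the force, the opening and the grip force at its end. Input that does not fit is refused with a message, and nothing moves.
- sense(): the state, without advancing time (a new reading comes with each control period).
- grab_frame(name): name is "scene" or "side" or "wrist"; returns the picture (420x560x3 uint8, red, green, blue); there is no depth.
- camera_model(name): a dict with "intrinsics" (3x3 intrinsics, pixels), "distortion" ([k1, k2, p1, p2, k3] as OpenCV has them; the pictures are not rectified), "eye" and "attitude" of the camera in the world. Camera axes: x right, y up, looking along -z (the intrinsics and any distortion apply to the point x, -y, -z); pixel columns grow to the right and rows downward; lengths in mm; the calibration is good to about 2 mm. A picture is of the moment at which its call begins: read the wrist's pose just before it. camera_model takes no time and is no camera call; for the wrist camera it gives the pose at the moment of the call.
- hand_in(): hands the job in; it is judged then, once.
The state is a dict: "clock": time; "qpos": joint angles; "joint_velocities": joint speeds; "joint_efforts": joint torques, N m; "eef_pos": TCP position; "tcp_rot": TCP orientation; "force": force on the tool from outside, world axes, zero at the start; "ft_torque": the same for the moment, N m; "width": finger opening in mm; "grip_force": force on a finger pad.
Only numpy, scipy, OpenCV 4.12 (cv2) and the standard library are available. Lean on these libraries where they do the work, as an engineer would, in place of code of your own. Each camera call takes 0.05 s, during which the arm holds its last target. There are 200 camera calls.

### The job

Make up two coffee kits in the two acrylic drawers: the long drawer gets the closed glass jar and the measuring cup standing upright side by side in its wide bay and the long stirrer lying flat in its narrow bay; the short drawer gets the steel scoop lying bowl upwards along its wide bay and the short stirrer lying flat in its narrow bay. Keep the jar upright throughout, and leave the little shaker and the mug standing where they are.

Things in the scene. Friction and masses are not known exactly. Their poses are not given: they have to be found in the camera images.
- drawer_long: Longer fixed open drawer, clear walls, white floor; 164 mm wide (y), walls 4 thick, 24 high; inner floor 4 mm up. Origin: centre of underside, z up, x lengthwise. A grey lengthwise divider (y 8 to 12 mm, 18 high) leaves a narrow bay on the +y side (66 mm wide inside, centre y = +45 mm) and a wide bay on the -y side (86 mm wide inside, centre y = -35 mm). 220 mm long (212 inside).
- drawer_short: Shorter fixed open drawer, clear walls, white floor; 164 mm wide (y), walls 4 thick, 24 high; inner floor 4 mm up. Origin: centre of underside, z up, x lengthwise. A grey lengthwise divider (y 8 to 12 mm, 18 high) leaves a narrow bay on the +y side (66 mm wide inside, centre y = +45 mm) and a wide bay on the -y side (86 mm wide inside, centre y = -35 mm). 160 mm long (152 inside).
- jar: Loose closed round glass jar with a steel lid, 52 mm in diameter, 70 mm high, 0.13 to 0.21 kg; origin at the centre of its underside, z up. Starts upright on the shelf.
- measuring_cup: Loose open plastic measuring cup, round, 48 mm in diameter at the foot and 56 mm at the rim, 52 mm high, 0.05 kg, with a flat tab handle 14 mm wide at 44 to 49 mm height pointing to its -x and ending 60 mm from its axis. Origin at the centre of the cup's underside, z up. Starts upright. The handle may overhang a drawer wall at the end.
- scoop: Loose stainless scoop, 120 mm long along its x, 0.06 kg, standing level: a round bowl 44 mm in diameter and 28 mm high centred at x = +38 mm, and a straight flat handle 10 mm wide and 4 mm thick, at 22 to 26 mm height, reaching from the bowl to x = -60 mm. Origin midway along its length, at underside height, z up; the handle can be gripped across there.
- stirrer_long: Loose flat wooden stirrer, 12 mm wide, 6 mm thick, round ends, 175 mm long along its x; origin at the centre of its underside, z up. It starts lying flat in the stirrer tray, along the tray's length, about 60 mm beside the other stirrer. The long one.
- stirrer_short: Loose flat wooden stirrer, 12 mm wide, 6 mm thick, round ends, 110 mm long along its x; origin at the centre of its underside, z up. It starts lying flat in the stirrer tray, along the tray's length, about 60 mm beside the other stirrer. The short one.
- stirrer_tray: Fixed low steel tray that holds both stirrers, 130 mm (its x) by 205 mm (its y, its length), walls 4 mm thick and 16 mm high, inner floor 4 mm above its underside. Origin: centre of the underside. A small hinged lid, not to be used, is folded back behind its +x rim, up to 46 mm high, from x = 64 to 118 mm.
- shaker: Loose little white ceramic shaker with a dark cap, 34 mm in diameter, 55 mm high, between the tray and the row of jar, cup and scoop. Origin at the centre of its underside. Must stay where it stands.
- mug: Loose white porcelain mug, 80 mm in diameter, 90 mm high, handle to its +y, near the far side of the shelf. Origin at the centre of its underside. Must stay where it stands.
Mind the look-alikes: they are no part of the job. Leave any pink or turquoise look-alike of the stirrer_short alone.

How it is judged:
By the outcome, as a careful person would: the job done as asked, in the order asked, and still so for the second after the job is handed in, with the robot touching nothing.
It also fails if it takes over 128 s, if anything falls off the work surface, if the arm or the gripper's body presses on something with over 40 N, if the wrist force passes 120 N, or if a joint passes its speed limit or range.

## Working session

There is one attempt and no reset: what is moved stays moved. The work goes in short steps, Python scripts to look and compute and a shell command to move; the robot and the scene stay as the last step left them, time stands still between calls to the robot, and variables do not carry over. Pictures are saved under pics/ and viewed, at most 14 in all, crops included, and the job is handed in when it is done.

```bash
ls; mkdir -p pics
python3 - <<'E'
from cell import *
import cv2,numpy as np
for n in ["scene","side"]:
    f=grab_frame(n); cv2.imwrite(f"pics/{n}0.png",f[:,:,::-1])
    m=camera_model(n); print(n,m)
s=sense();print(s)
E
```

```text
pics
scene {'intrinsics': array([[503.71676417,   0.        , 286.01312217],
       [  0.        , 503.71676417, 211.50369391],
       [  0.        ,   0.        ,   1.        ]]), 'distortion': array([-0.16316206,  0.        ,  0.        ,  0.        ,  0.        ]), 'eye': array([1006.92857011, -114.2685631 ,  859.43030772]), 'attitude': array([0.47368008, 0.37363151, 1.26442828])}
side {'intrinsics': array([[413.66615057,   0.        , 284.25441793],
       [  0.        , 413.66615057, 208.89597902],
       [  0.        ,   0.        ,   1.        ]]), 'distortion': array([-0.01417472,  0.        ,  0.        ,  0.        ,  0.        ]), 'eye': array([ 464.11139993, -511.50411153,  619.78688035]), 'attitude': array([ 0.73913043, -0.06410103, -0.11031918])}
{'clock': 0.1, 'qpos': array([ 1.14583045,  0.41181629, -0.01273355,  1.59692771,  0.00559416,
        1.1343088 , -0.08216906]), 'joint_velocities': array([ 0.0004779 , -0.00209586,  0.00210234, -0.00211048, -0.00036813,
        0.00093205,  0.00018491]), 'joint_efforts': array([ 2.58281078e-03, -5.89106762e+01,  6.43561129e-01, -2.91713494e+01,
       -5.38754754e-02,  1.44787712e-02,  3.89365118e-05]), 'eef_pos': array([ 218.10157286, -585.23579547,  221.9086741 ]), 'tcp_rot': array([-3.09035926e+00, -5.57305224e-01,  5.29898676e-04]), 'force': array([ 0.19351892, -0.01420638,  0.83176807]), 'ft_torque': array([-0.0152763 ,  0.03717474, -0.04230233]), 'grip_force': 0.0, 'width': 88.08048841652739}
```

View pics/scene0.png

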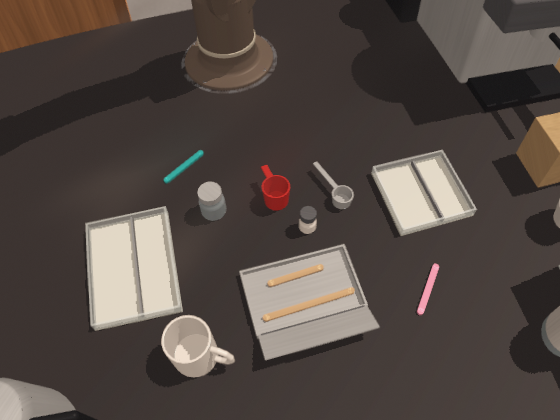

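View pics/side0.png

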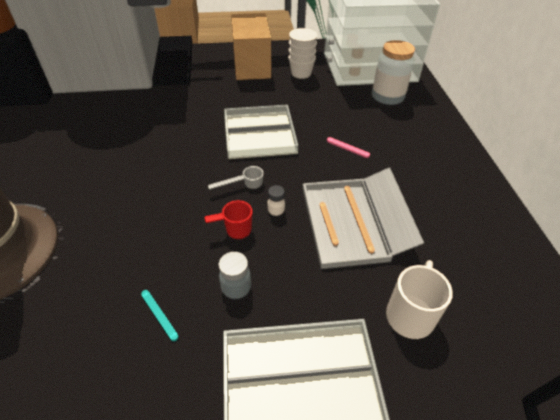

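The scene view shows the long drawer at (130,268), short drawer (422,190), jar (211,200), red cup (276,193), scoop bowl (342,197), shaker (308,220) and mug (190,347). Candidates for the short stirrer are orange in the tray (295,276), turquoise (184,166) and pink (428,289). The orange one in the tray fits, being wooden and the shorter of the tray's two; the long stirrer is at (308,304).

```bash
cat > h.py <<'E'
import cv2,numpy as np
from scipy.spatial.transform import Rotation as R
from cell import *
def ray(m,p):
    u=cv2.undistortPoints(np.array(p,float).reshape(-1,1,2),m["intrinsics"],m["distortion"]).reshape(-1,2)
    d=np.c_[u[:,0],-u[:,1],-np.ones(len(u))]
    return d@R.from_rotvec(m["attitude"]).as_matrix().T
def plane(m,p,z):
    d=ray(m,p); return (m["eye"]+d*((z-m["eye"][2])/d[:,2])[:,None])[:,:2]
def pix(m,P):
    c=(np.array(P,float).reshape(-1,3)-m["eye"])@R.from_rotvec(m["attitude"]).as_matrix()
    return cv2.projectPoints(c*[1,-1,-1],np.zeros(3),np.zeros(3),m["intrinsics"],m["distortion"])[0].reshape(-1,2)
def blobs(mask,amin=60):
    n,l,st,c=cv2.connectedComponentsWithStats(mask.astype(np.uint8))
    return [(l==i) for i in range(1,n) if st[i,4]>=amin]
def rect(m,mask,z):
    cs=max(cv2.findContours(mask.astype(np.uint8),0,1)[0],key=cv2.contourArea)[:,0]
    g=plane(m,cs,z).astype(np.float32)
    (c,(w,h),a)=cv2.minAreaRect(g)
    if w<h: w,h,a=h,w,a+90
    return np.round(c,1),round(w,1),round(h,1),round((a+90)%180-90,1)
E
python3 - <<'E'
from h import *
for n in ["scene","side"]:
    m=camera_model(n); f=cv2.imread(f"pics/{n}0.png"); hsv=cv2.cvtColor(f,cv2.COLOR_BGR2HSV).astype(int)
    H,S,V=hsv[...,0],hsv[...,1],hsv[...,2]
    print(n,"orange")
    for b in blobs((abs(H-14)<8)&(S>90)&(V>120)): 
        ys,xs=np.where(b); print(int(xs.mean()),int(ys.mean()),rect(m,b,10))
    print("red")
    for b in blobs(((H<6)|(H>174))&(S>150)&(V>60)):
        ys,xs=np.where(b); print(int(xs.mean()),int(ys.mean()),rect(m,b,52))
    print("white")
    for b in blobs((S<60)&(V>195),250):
        ys,xs=np.where(b); print(int(xs.mean()),int(ys.mean()),rect(m,b,4))
    cv2.imwrite(f"pics/{n}0c.png",cv2.resize(f[140:260,170:370] if n=="scene" else f[150:310,190:310],None,fx=4 if n=="scene" else 3.7,fy=4 if n=="scene" else 3.7,interpolation=cv2.INTER_CUBIC))
E
```

```text
scene orange
551 127 (array([430.3, 673.3]), 132.4, 58.2, -33.8)
552 173 (array([552.7, 614.6]), 116.2, 31.2, -57.0)
294 275 (array([ 6.269e+02, -6.000e-01]), 108.0, 12.5, -86.0)
307 304 (array([688.8,   7.5]), 173.6, 12.8, -87.1)
red
274 189 (array([453. ,   8.2]), 108.4, 56.7, -13.7)
white
440 188 (array([513.1, 352.3]), 145.2, 62.3, 1.0)
405 197 (array([513.5, 269.2]), 148.6, 80.9, 2.1)
154 264 (array([ 525.1, -250.3]), 208.4, 68.8, -1.8)
112 274 (array([ 523.8, -332.4]), 207.3, 86.7, -1.5)
190 345 (array([ 695.4, -201.2]), 122.4, 88.1, 80.7)
side orange
170 16 (array([258.7, 985.5]), 281.6, 120.2, 83.9)
246 36 (array([515.5, 776.7]), 455.6, 317.6, 89.8)
398 49 (array([984.1, 676.5]), 128.4, 95.2, 67.3)
359 219 (array([686.3,   4.3]), 177.3, 13.0, -87.1)
328 223 (array([625. ,  -3.7]), 111.3, 12.6, -86.2)
red
234 218 (array([446.8,  -5.8]), 92.6, 83.0, -41.5)
white
238 4 (array([ 507.2, 1071.3]), 322.1, 100.7, -4.3)
304 25 (array([726.1, 938.8]), 329.8, 99.3, 82.4)
364 14 (array([1024.3,  899.1]), 465.8, 372.9, -3.6)
376 37 (array([955.2, 766.7]), 150.8, 110.4, -16.1)
255 120 (array([514.2, 349.2]), 154.6, 54.6, -1.6)
259 141 (array([515.6, 269.5]), 157.2, 88.5, -1.7)
342 225 (array([656.2,   1.2]), 183.5, 120.6, -89.5)
232 263 (array([436.6, -74. ]), 48.7, 47.9, -6.3)
424 288 (array([ 764.9, -162.5]), 92.5, 92.3, -76.3)
291 355 (array([ 525.1, -271.7]), 218.2, 130.6, -1.3)
307 400 (array([ 527. , -321.9]), 214.7, 61.3, -4.1)
```

View pics/scene0c.png

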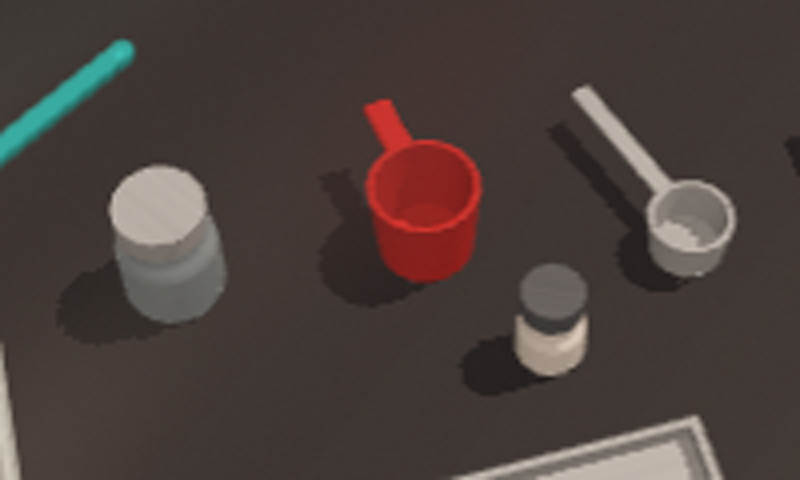

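View pics/side0c.png

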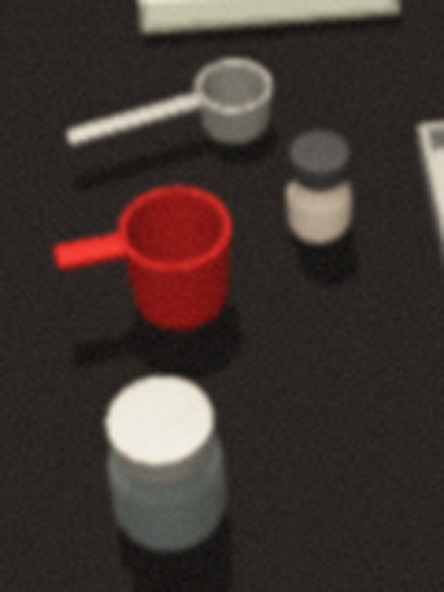

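Crops show jar lid centre, cup rim, scoop bowl/handle end and shaker clearly, in both views. Triangulating these.

Run:
```python
from h import *
a=camera_model("scene");b=camera_model("side")
for n,p,q,z in [("jar",(159,208),(160,420),70),("cup",(424,188),(176,230),52),("cuph",(378,104),(56,256),47),("scoop",(691,217),(233,86),28),("sch",(581,92),(70,137),26),("shk",(553,292),(319,153),55)]:
    p=np.array(p)/4+[170,140]-.4;q=np.array(q)/3.7+[190,150]-.4
    print(n,plane(a,[p],z).round(1),plane(b,[q],z).round(1))
# mug: rim centres
print("mug",plane(a,[(189,340)],90),plane(b,[(423,290)],90))
```

```text
jar [[ 442.1 -119.2]] [[ 439.9 -121.6]]
cup [[452.9   8.5]] [[451.6   5.1]]
cuph [[ 3.928e+02 -1.000e-01]] [[391.8  -1.4]]
scoop [[489.5 136. ]] [[488.4 133.9]]
sch [[398.  106.8]] [[396.3 104. ]]
shk [[529.3  51.4]] [[528.1  48.6]]
mug [[ 727.5709429  -204.33210486]] [[ 718.95142639 -215.23777272]]
```

Both views agree within about 2 mm:

| Thing | Position (mm) | Yaw |
|---|---|---|
| Jar | (441,-120) | – |
| Cup | (452,7) | 8° |
| Scoop | (453,123) | 18° |
| Short drawer, wide bay | (514,269) | – |
| Long drawer, wide bay | (524,-332) | – |

I'll align the tool with the world axes first.

```bash
cat > go.py <<'E'
import sys
from h import *
x,y,z,yaw=map(float,sys.argv[1:5]); s=sense(); r=R.from_rotvec(s["tcp_rot"])
d=r.inv().apply(np.array([x,y,z])-s["eef_pos"]); M=r.as_matrix()
a=np.degrees(np.arctan2(M[1,0],M[0,0])); e=(yaw-a+90)%180-90
print("pos",s["eef_pos"].round(1),"yaw",a.round(2),"tool d",d.round(1),"rz",round(-np.radians(e),3),"tilt",np.degrees(np.arccos(-M[2,2])).round(2),"q",s["qpos"].round(2),"t",s["clock"])
E
echo '0 0 0.119 0 0 0 88;0 0 0.119 0 0 0 88;0 0 0.119 0 0 0 88;0 0 0 20 -30 0 88;0 0 0 20 -40 0 88' | python3 -m crank 30
python3 go.py 441 -120 100 0
```

```text
clock: 0.6
eef_pos: [257.7, -515.9, 221.8]
tcp_rot: [-3.141, 0.005, 0.001]
force: [1.6, 0.3, 0.6]
width: 87.6
grip_force: 0.0
pos [ 257.7 -515.9  221.8] yaw -0.2 tool d [ 182.  -396.5  121.7] rz -0.003 tilt 0.05 q [ 1.    0.33  0.03  1.72 -0.01  1.09 -0.54] t 0.6
```

```bash
echo '0 0 0 18 -40 0 88;0 0 0 18 -40 0 88;0 0 0 18 -40 0 88;0 0 0 18 -40 0 88;0 0 0 18 -40 10 88' | python3 -m crank | head -2
echo '0 0 0 18 -40 20 88;0 0 0 18 -40 20 88;0 0 0 18 -40 20 88;0 0 0 18 -40 20 88;0 0 0 18 -36 20 88' | python3 -m crank |head -2
python3 go.py 441 -120 28 0
```

```text
clock: 1.1
eef_pos: [349.2, -314.3, 213.4]
clock: 1.6
eef_pos: [438.6, -117.7, 111.9]
pos [ 438.6 -117.7  111.9] yaw 0.0 tool d [ 2.3  2.3 83.9] rz 0.0 tilt 0.01 q [ 0.37  0.28 -0.25  2.1   0.1   0.77 -1.51] t 1.6
```

```bash
echo '0 0 0 2 2 30 88;0 0 0 0 0 30 88;0 0 0 0 0 20 88;0 0 0 0 0 4 88;0 0 0 0 0 0 88' | python3 -m crank | head -5
echo '0 0 0 0 0 0 40;0 0 0 0 0 0 40;0 0 0 0 0 0 40;0 0 0 0 0 0 40;0 0 0 0 0 0 40' | python3 -m crank 30
echo '0 0 0 0 0 0 40;0 0 0 0 0 0 40;0 0 0 0 0 -5 40;0 0 0 0 0 -15 40;0 0 0 0 0 -20 40' | python3 -m crank 
python3 go.py 572 -333 80 0
```

```text
clock: 2.1
eef_pos: [439.9, -121.5, 28.3]
tcp_rot: [-3.141, 0.0, 0.003]
force: [1.0, -0.5, -0.0]
width: 87.8
clock: 2.6
eef_pos: [440.6, -121.8, 29.0]
tcp_rot: [3.141, -0.001, 0.001]
force: [-0.2, 0.7, 2.0]
width: 51.2
grip_force: 2.6
clock: 3.1
eef_pos: [439.4, -121.4, 68.4]
tcp_rot: [-3.141, -0.0, 0.004]
force: [0.6, 0.5, -0.6]
width: 50.5
grip_force: 30.0
pos [ 439.4 -121.4   68.4] yaw 0.0 tool d [132.6 211.6 -12.1] rz 0.0 tilt 0.15 q [ 0.36  0.35 -0.24  2.13  0.13  0.67 -1.54] t 3.1
```

```bash
echo '0 0 0 10 10 -20 40;0 0 0 15 25 -10 40;0 0 0 20 35 0 40;0 0 0 25 40 0 40;0 0 0 25 40 0 40' | python3 -m crank | head -5
echo '0 0 0 20 30 0 40;0 0 0 15 20 0 40;0 0 0 3 12 0 40;0 0 0 0 0 0 40;0 0 0 0 0 0 40' | python3 -m crank 
python3 go.py 572 -333 34 0
python3 - <<'E'
from h import *
for n in ["scene","side"]:
    cv2.imwrite(f"pics/{n}1.png",grab_frame(n)[:,:,::-1])
E
```

```text
clock: 3.6
eef_pos: [535.9, -273.1, 98.9]
tcp_rot: [-3.142, -0.001, 0.0]
force: [0.5, 0.1, -0.9]
width: 50.7
clock: 4.1
eef_pos: [572.4, -332.5, 98.3]
tcp_rot: [-3.14, -0.0, 0.002]
force: [-0.2, -0.2, -1.1]
width: 50.5
grip_force: 30.0
pos [ 572.4 -332.5   98.3] yaw 0.01 tool d [-0.4  0.5 64.3] rz 0.0 tilt 0.1 q [ 0.57  0.6  -0.17  1.61  0.12  0.95 -1.21] t 4.1
```

View pics/scene1.png

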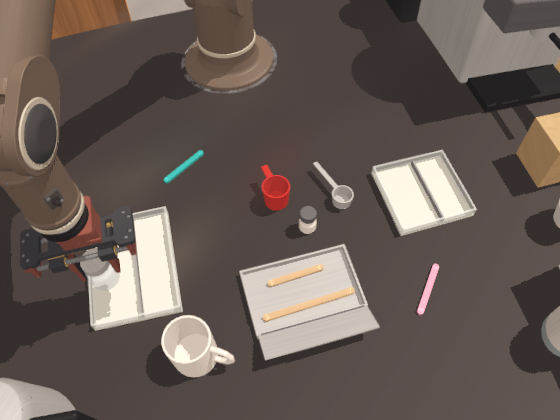

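The scene view shows the jar held upright at about (100,270), over the wide bay. I'll lower it.

```bash
echo '0 0 0 0 0 25 40;0 0 0 0 0 25 40;0 0 0 0 0 10 40;0 0 0 0 0 2 40;0 0 0 0 0 0 40' | python3 -m crank; echo '0 0 0 0 0 1 40;0 0 0 0 0 1 40;0 0 0 0 0 1 40;0 0 0 0 0 0 40' | python3 -m crank
```

```text
clock: 4.7
eef_pos: [573.6, -333.3, 37.2]
tcp_rot: [3.142, 0.0, 0.001]
force: [0.7, -1.0, -1.2]
width: 51.0
grip_force: 30.0
clock: 5.1
eef_pos: [573.4, -333.8, 33.9]
tcp_rot: [3.141, -0.0, 0.0]
force: [-1.1, -0.4, -1.7]
width: 50.7
grip_force: 30.0
```

```bash
echo '0 0 0 0 0 1 40;0 0 0 0 0 0 40;0 0 0 0 0 0 40' | python3 -m crank;echo '0 0 0 0 0 0 66;0 0 0 0 0 0 66;0 0 0 0 0 0 66;0 0 0 0 0 0 66' | python3 -m crank; echo '0 0 0 0 0 -20 66;0 0 0 0 0 -30 66;0 0 0 0 0 -20 88' | python3 -m crank ;python3 go.py 452 7 110 8
```

```text
clock: 5.4
eef_pos: [573.5, -333.9, 33.1]
tcp_rot: [3.141, -0.0, 0.001]
force: [-1.3, 0.3, 2.5]
width: 51.0
grip_force: 30.0
clock: 5.8
eef_pos: [573.3, -333.7, 32.5]
tcp_rot: [-3.142, 0.0, 0.0]
force: [0.0, -0.1, 0.1]
width: 65.8
grip_force: 0.0
clock: 6.1
eef_pos: [573.8, -333.9, 104.2]
tcp_rot: [3.141, -0.0, 0.002]
force: [-0.5, -0.3, 0.2]
width: 71.1
grip_force: 0.0
pos [ 573.8 -333.9  104.2] yaw -0.01 tool d [-121.9 -340.9   -6.1] rz -0.14 tilt 0.06 q [ 0.57  0.59 -0.17  1.6   0.12  0.95 -1.21] t 6.1
```

```bash
echo '0 0 0 -10 -30 -10 88;0 0 0 -15 -40 0 88;0 0 0 -15 -40 0 88;0 0 0 -15 -40 0 88;0 0 0 -15 -45 0 88' | python3 -m crank | head -2
echo '0 0 0 -15 -45 0 88;0 0 0 -15 -45 0 88;0 0 0 -15 -35 0 88;0 0 0 -7 -21 0 88;0 0 -0.14 0 0 0 88' | python3 -m crank |head -3
echo '0 0 0 0 0 0 88' | python3 -m crank|head -2
python3 go.py 452 7 26 8
```

```text
clock: 6.6
eef_pos: [502.6, -137.9, 112.8]
clock: 7.1
eef_pos: [450.4, 10.8, 113.0]
tcp_rot: [-3.133, -0.228, -0.001]
clock: 7.2
eef_pos: [451.4, 8.1, 112.9]
pos [451.4   8.1 112.9] yaw 8.25 tool d [ 0.4  1.2 86.9] rz 0.004 tilt 0.04 q [ 0.16  0.28 -0.33  2.1   0.13  0.77 -1.68] t 7.2
```

```bash
echo '0 0 0 0 1 30 88;0 0 0 0 0 30 88;0 0 0 0 0 22 88;0 0 0 0 0 4 88;0 0 0 0 0 0 88' | python3 -m crank | head -5
echo '0 0 0 0 0 0 40;0 0 0 0 0 0 40;0 0 0 0 0 0 40;0 0 0 0 0 0 40;0 0 0 0 0 0 40' | python3 -m crank 12
echo '0 0 0 0 0 0 40;0 0 0 0 0 0 40;0 0 0 0 0 -5 40;0 0 0 0 0 -20 40;0 0 0 0 0 -20 40' | python3 -m crank 
python3 go.py 508 -333 100 -1
```

```text
clock: 7.7
eef_pos: [451.3, 5.9, 26.3]
tcp_rot: [3.134, 0.215, -0.002]
force: [0.5, 0.3, 0.7]
width: 87.9
clock: 8.2
eef_pos: [451.9, 6.3, 27.2]
tcp_rot: [3.134, 0.219, 0.002]
force: [-0.2, -0.3, 5.0]
width: 55.9
grip_force: 12.0
clock: 8.7
eef_pos: [450.9, 6.4, 71.9]
tcp_rot: [-3.134, -0.22, 0.003]
force: [0.6, 0.4, -0.1]
width: 55.7
grip_force: 12.0
pos [450.9   6.4  71.9] yaw 8.02 tool d [  9.2 344.  -28.2] rz 0.157 tilt 0.1 q [ 0.14  0.35 -0.32  2.14  0.17  0.68 -1.72] t 8.7
```

```bash
echo '0 0 0.08 0 0 -15 40;0 0 0.077 0 0 -15 40;0 0 0 5 25 0 40;0 0 0 8 40 0 40;0 0 0 8 45 0 40' | python3 -m crank | head -2
echo '0 0 0 8 45 0 40;0 0 0 8 45 0 40;0 0 0 8 45 0 40;0 0 0 8 40 0 40;0 0 0 6 35 0 40' | python3 -m crank |head -2
echo '0 0 0 4 18 0 40;0 0 0 0 0 0 40;0 0 0 0 0 0 40' | python3 -m crank
python3 go.py 508 -333 31 -1
python3 - <<'E'
from h import *
for n in ["scene","side"]:
    cv2.imwrite(f"pics/{n}2.png",grab_frame(n)[:,:,::-1])
E
```

```text
clock: 9.2
eef_pos: [471.0, -104.2, 102.2]
clock: 9.7
eef_pos: [504.8, -317.1, 101.7]
clock: 10.0
eef_pos: [508.3, -331.9, 101.3]
tcp_rot: [-3.14, 0.027, 0.001]
force: [-0.1, -0.4, -1.5]
width: 55.8
grip_force: 12.0
pos [ 508.3 -331.9  101.3] yaw -1.0 tool d [-0.3  1.1 70.3] rz 0.0 tilt 0.08 q [ 0.62  0.51 -0.16  1.75  0.1   0.89 -1.18] t 10.0
```

View pics/side2.png

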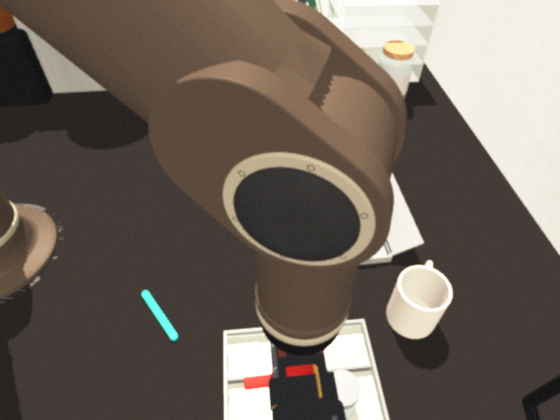

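The side view shows the jar lid at (345,388) and the cup held, with its handle towards -x at (260,382). I'll lower the cup.

```bash
echo '0 0 0 0 1 25 40;0 0 0 0 0 25 40;0 0 0 0 0 12 40;0 0 0 0 0 3 40;0 0 0 0 0 0 40' | python3 -m crank; echo '0 0 0 0 0 1 40;0 0 0 0 0 1 40;0 0 0 0 0 1 40;0 0 0 0 0 0 40' | python3 -m crank
```

```text
clock: 10.6
eef_pos: [509.0, -333.1, 36.8]
tcp_rot: [-3.141, 0.026, 0.0]
force: [0.9, -0.8, -0.5]
width: 55.6
grip_force: 12.0
clock: 11.0
eef_pos: [508.8, -333.8, 33.9]
tcp_rot: [3.141, -0.027, 0.001]
force: [0.9, -0.1, -0.1]
width: 55.8
grip_force: 12.0
```

```bash
echo '0 0 0 0 0 1 40;0 0 0 0 0 1 40;0 0 0 0 0 0 40' | python3 -m crank;echo '0 0 0 0 0 1 40;0 0 0 0 0 0 40;0 0 0 0 0 0 40' | python3 -m crank
```

```text
clock: 11.3
eef_pos: [508.6, -333.7, 31.5]
tcp_rot: [-3.141, 0.027, 0.0]
force: [0.8, -0.7, 0.1]
width: 55.7
grip_force: 12.0
clock: 11.6
eef_pos: [508.8, -333.8, 31.2]
tcp_rot: [3.141, -0.027, 0.0]
force: [-1.7, 0.9, 5.4]
width: 55.6
grip_force: 12.0
```

```bash
echo '0 0 0 0 0 0 68;0 0 0 0 0 0 68;0 0 0 0 0 0 68;0 0 0 0 0 0 68' | python3 -m crank; echo '0 0 0 0 0 -20 68;0 0 0 0 0 -30 68;0 0 0 0 0 -30 68' | python3 -m crank |head -2
echo '0 0 0 10 -30 -20 60;0 0 0 18 -40 0 40;0 0 0 20 -40 0 30;0 0 0 20 -40 0 22;0 0 0 22 -40 0 22' | python3 -m crank | head -2
echo '0 0 0 22 -40 0 22;0 0 0 20 -40 0 22;0 0 0 20 -40 0 22;0 0 0 20 -33 0 22;0 0 0.15 0 0 0 22' | python3 -m crank | head -2
echo '0 0 0.15 0 0 0 22;0 0 0.15 0 0 0 22;0 0 0.15 0 0 0 22;0 0 0.15 0 0 0 22;0 0 0.15 0 0 0 22' | python3 -m crank | head -2
echo '0 0 0.15 0 0 0 22;0 0 0.15 0 0 0 22;0 0 0.15 0 0 0 22;0 0 0.15 0 0 0 22;0 0 0 0 0 0 22' | python3 -m crank 
python3 go.py 687.5 6 40 -87.1
python3 - <<'E'
from h import *
for n in ["scene","wrist"]:
    cv2.imwrite(f"pics/{n}3.png",grab_frame(n)[:,:,::-1])
E
```

```text
clock: 12.0
eef_pos: [508.7, -333.7, 30.5]
tcp_rot: [-3.141, 0.027, 0.0]
force: [-0.4, -0.1, 0.2]
width: 68.1
grip_force: 0.0
clock: 12.3
eef_pos: [508.3, -333.4, 111.0]
clock: 12.8
eef_pos: [602.4, -143.9, 130.8]
clock: 13.3
eef_pos: [688.1, 14.4, 130.1]
clock: 13.8
eef_pos: [686.5, 6.4, 130.4]
clock: 14.3
eef_pos: [685.4, 5.1, 128.5]
tcp_rot: [2.325, -2.102, -0.002]
force: [0.2, 0.3, -0.4]
width: 21.8
grip_force: 0.0
pos [685.4   5.1 128.5] yaw -84.25 tool d [-1.1 -2.8 88.5] rz 0.05 tilt 0.41 q [-0.41  0.64  0.5   1.55 -0.34  1.04 -2.85] t 14.3
```

View pics/scene3.png

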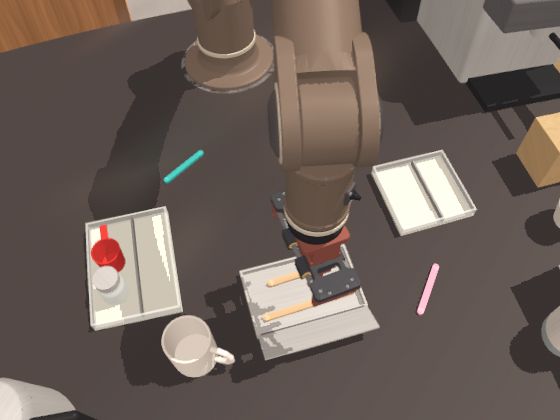

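View pics/wrist3.png

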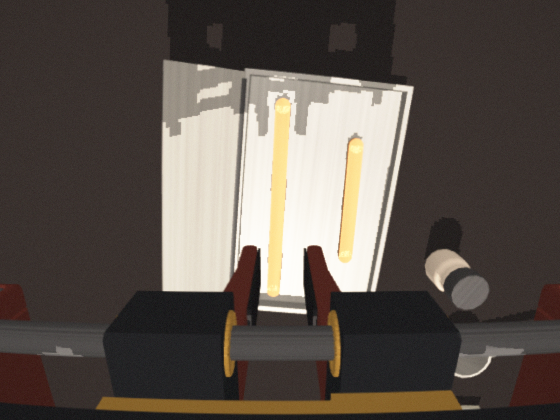

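The scene view shows the cup at (107,255) and the jar at (108,283), both upright in the wide bay. The wrist view shows the long stirrer between the fingers, with tray and lid clear. Joint 7 is at its limit, so I'll take the half-turn-equivalent grasp.

```bash
echo '0 0 -0.15 0 0 0 22;0 0 -0.15 0 0 0 22;0 0 -0.15 0 0 0 22;0 0 -0.15 0 0 0 22;0 0 -0.15 0 0 0 22' | python3 -m crank | head -2
echo '0 0 -0.15 0 0 0 22;0 0 -0.15 0 0 0 22;0 0 -0.15 0 0 0 22;0 0 -0.15 0 0 0 22;0 0 -0.15 0 0 0 22' | python3 -m crank | head -2
echo '0 0 -0.15 0 0 0 22;0 0 -0.15 0 0 0 22;0 0 -0.15 0 0 0 22;0 0 -0.15 0 0 0 22;0 0 -0.15 0 0 0 22' | python3 -m crank | head -2
echo '0 0 -0.15 0 0 0 22;0 0 -0.15 0 0 0 22;0 0 -0.15 0 0 0 22;0 0 -0.15 0 0 0 22;0 0 -0.15 0 0 0 22' | python3 -m crank | head -3
echo '0 0 0 0 0 0 22;0 0 0 0 0 0 22' | python3 -m crank
python3 go.py 687.5 6 6 92.9
```

```text
clock: 14.9
eef_pos: [684.9, 6.2, 128.2]
clock: 15.4
eef_pos: [685.2, 6.2, 128.7]
clock: 15.9
eef_pos: [685.4, 6.1, 129.1]
clock: 16.4
eef_pos: [685.6, 6.0, 129.5]
tcp_rot: [-2.251, -2.185, 0.002]
clock: 16.6
eef_pos: [685.3, 5.5, 128.9]
tcp_rot: [-2.265, -2.17, 0.004]
force: [-0.6, 0.4, 0.1]
width: 22.2
grip_force: 0.0
pos [685.3   5.5 128.9] yaw 87.56 tool d [  0.4   2.8 122.9] rz -0.093 tilt 0.31 q [ 0.08  0.61 -0.24  1.51  0.16  1.04 -0.24] t 16.6
```

```bash
echo '0 0 -0.093 0 0 0 22;0 0 0 1 2 35 22;0 0 0 0 0 35 22;0 0 0 0 0 30 22;0 0 0 0 0 10 22' | python3 -m crank|head -2
echo '0 0 0 0 0 5 22;0 0 0 0 0 0 22;0 0 0 0 0 0 22' | python3 -m crank
python3 go.py 687.5 6 6 92.9
```

```text
clock: 17.1
eef_pos: [684.2, 7.0, 15.0]
clock: 17.4
eef_pos: [687.3, 7.0, 14.8]
tcp_rot: [-2.159, -2.277, 0.004]
force: [0.3, 0.4, 0.4]
width: 22.1
grip_force: 0.0
pos [687.3   7.   14.8] yaw 93.06 tool d [-1.   0.2  8.8] rz 0.003 tilt 0.24 q [ 0.07  0.74 -0.24  1.58  0.21  0.85 -0.19] t 17.4
```

```bash
echo '0 0 0 0 0 4 22;0 0 0 0 0 3 22;0 0 0 0 0 2 22;0 0 0 0 0 0 22' | python3 -m crank
echo '0 0 0 0 0 0 2;0 0 0 0 0 0 2;0 0 0 0 0 0 2;0 0 0 0 0 0 2' | python3 -m crank 20
```

```text
clock: 17.8
eef_pos: [686.3, 6.8, 4.6]
tcp_rot: [-2.158, -2.277, 0.007]
force: [-1.4, 0.0, 3.8]
width: 21.9
grip_force: 1.9
clock: 18.2
eef_pos: [687.0, 6.9, 4.6]
tcp_rot: [-2.158, -2.278, 0.005]
force: [3.5, -0.4, 3.4]
width: 11.7
grip_force: 20.1
```

```bash
echo '0 0 0 0 0 -5 2;0 0 0 0 0 -15 2;0 0 0 0 0 -35 2;0 0 0 0 0 -35 2;0 0 0 0 0 -35 2' | python3 -m crank
echo '0 0 0.14 0 0 0 2;0 0 0.15 0 0 0 2;0 0 0.15 0 0 0 2;0 0 0.15 0 0 0 2;0 0 0.15 0 0 0 2' | python3 -m crank |head -2
echo '0 0 0.15 0 0 0 2;0 0 0.15 0 0 0 2;0 0 0.15 0 0 0 2;0 0 0.15 0 0 0 2;0 0 0.15 0 0 0 2' | python3 -m crank |head -2
echo '0 0 0.15 0 0 0 2;0 0 0 0 0 0 2' | python3 -m crank 
python3 go.py 525 -250 100 -1.3
```

```text
clock: 18.7
eef_pos: [686.1, 6.8, 131.0]
tcp_rot: [-2.157, -2.276, 0.008]
force: [1.0, -0.1, -0.0]
width: 11.8
grip_force: 20.0
clock: 19.2
eef_pos: [686.3, 6.9, 129.9]
clock: 19.7
eef_pos: [686.3, 7.1, 129.8]
clock: 19.9
eef_pos: [686.4, 7.2, 129.7]
tcp_rot: [-3.141, 0.027, 0.012]
force: [0.7, -0.1, -0.6]
width: 11.7
grip_force: 20.0
pos [686.4   7.2 129.7] yaw -0.98 tool d [-156.8  259.9   30.8] rz 0.006 tilt 0.43 q [-0.17  0.6   0.13  1.53 -0.09  1.03 -1.6 ] t 19.9
```

```bash
echo '0 0 0 -15 25 0 2;0 0 0 -20 33 0 2;0 0 0 -25 40 0 2;0 0 0 -25 40 0 2;0 0 0 -25 40 0 2' | python3 -m crank |head -2
echo '0 0 0 -25 40 0 2;0 0 0 -16 30 0 2;0 0 0 -6 12 10 2;0 0 0 0 0 20 2;0 0 0 0 0 0 2' | python3 -m crank
python3 go.py 525 -250 7 -1.3
python3 - <<'E'
from h import *
for n in ["scene","side"]:
    cv2.imwrite(f"pics/{n}4.png",grab_frame(n)[:,:,::-1])
E
```

```text
clock: 20.4
eef_pos: [572.8, -170.6, 130.3]
clock: 20.9
eef_pos: [524.4, -249.3, 97.8]
tcp_rot: [-3.139, 0.02, 0.017]
force: [-0.7, 0.5, -0.5]
width: 11.6
grip_force: 20.0
pos [ 524.4 -249.3   97.8] yaw -0.71 tool d [ 1.5  0.9 90.8] rz 0.01 tilt 0.62 q [ 0.24  0.48  0.16  1.83 -0.1   0.85 -1.14] t 20.9
```

View pics/scene4.png

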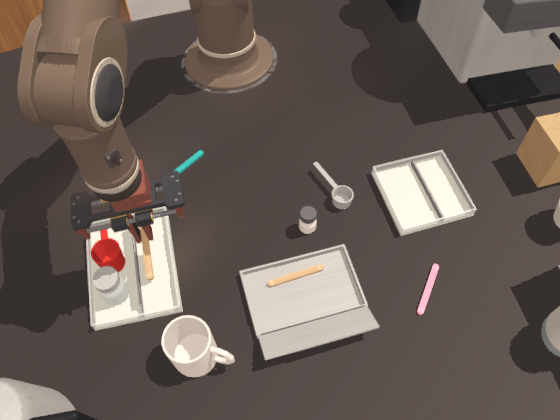

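The stirrer hangs above the narrow bay at (147,255), and the short stirrer, shaker and mug are unmoved. I'll lower it.

```bash
echo '0 0 0.01 1 1 30 2;0 0 0 0 0 30 2;0 0 0 0 0 20 2;0 0 0 0 0 5 2;0 0 0 0 0 0 2' | python3 -m crank
echo '0 0 0 0 0 2 2;0 0 0 0 0 2 2;0 0 0 0 0 1 2;0 0 0 0 0 0 2' | python3 -m crank
```

```text
clock: 21.5
eef_pos: [526.6, -251.0, 15.2]
tcp_rot: [-3.141, 0.037, 0.011]
force: [0.1, 0.0, -0.2]
width: 11.7
grip_force: 20.0
clock: 21.9
eef_pos: [526.3, -251.8, 10.5]
tcp_rot: [3.141, -0.04, -0.01]
force: [0.1, -0.7, 0.0]
width: 11.7
grip_force: 20.0
```

```bash
echo '0 0 0 0 0 2 2;0 0 0 0 0 2 2;0 0 0 0 0 1 2;0 0 0 0 0 0 2' | python3 -m crank
echo '0 0 0 0 0 0 24;0 0 0 0 0 0 24;0 0 0 0 0 0 24' | python3 -m crank
echo '0 0 0 0 0 -10 24;0 0 0 0 0 -30 24;0 0 0 0 0 -40 24;0 0 0 0 0 -30 24' | python3 -m crank
python3 go.py 453 123 100 17.8
```

```text
clock: 22.3
eef_pos: [525.9, -251.7, 4.9]
tcp_rot: [-3.141, 0.04, 0.011]
force: [-0.7, 0.5, 0.4]
width: 11.9
grip_force: 20.0
clock: 22.6
eef_pos: [526.1, -251.8, 5.1]
tcp_rot: [-3.141, 0.04, 0.011]
force: [0.2, -1.2, 0.4]
width: 23.8
grip_force: 0.0
clock: 23.0
eef_pos: [527.2, -252.1, 117.9]
tcp_rot: [3.141, -0.04, -0.008]
force: [-0.5, -0.1, 0.6]
width: 23.8
grip_force: 0.0
pos [ 527.2 -252.1  117.9] yaw -1.47 tool d [ -83.7 -373.1   18.1] rz -0.336 tilt 0.31 q [ 0.23  0.46  0.17  1.81 -0.1   0.89 -1.15] t 23.0
```

```bash
echo '0 0 0 -7 -30 0 24;0 0 0 -9 -40 0 24;0 0 0 -10 -45 0 24;0 0 0 -10 -45 0 24;0 0 0 -10 -45 0 24' | python3 -m crank|head -2
echo '0 0 0 -10 -45 0 24;0 0 0 -10 -45 0 24;0 0 0 -8 -40 0 24;0 0 0 -6 -26 0 24;0 0 0 -3 -12 0 24' | python3 -m crank|head -2
echo '0 0 -0.11 0 0 10 24;0 0 -0.11 0 0 10 24;0 0 -0.116 0 0 10 24;0 0 0 0 0 0 24' | python3 -m crank
python3 go.py 453 123 6 17.8
python3 - <<'E'
from h import *
for n in ["scene","side"]:
    m=camera_model(n);f=grab_frame(n)[:,:,::-1].copy();cv2.imwrite(f"pics/{n}5.png",f)
    c=pix(m,[453,123,26])[0];print(n,c)
    x,y=map(int,c);f=f[max(0,y-75):y+75,max(0,x-100):x+100];cv2.imwrite(f"pics/{n}5c.png",cv2.resize(f,None,fx=4,fy=4))
E
```

```text
clock: 23.5
eef_pos: [485.7, -44.1, 116.4]
clock: 24.0
eef_pos: [452.9, 126.0, 116.5]
clock: 24.4
eef_pos: [452.7, 121.9, 85.1]
tcp_rot: [-3.103, -0.486, 0.013]
force: [-0.6, -0.6, 0.0]
width: 23.9
grip_force: 0.0
pos [452.7 121.9  85.1] yaw 17.82 tool d [ 1.2 -0.8 79.1] rz 0.0 tilt 0.48 q [-0.34  0.34 -0.03  2.1   0.01  0.72 -1.64] t 24.4
scene [330.42611972 181.55137586]
side [235.98675648 178.27936469]
```

View pics/scene5c.png

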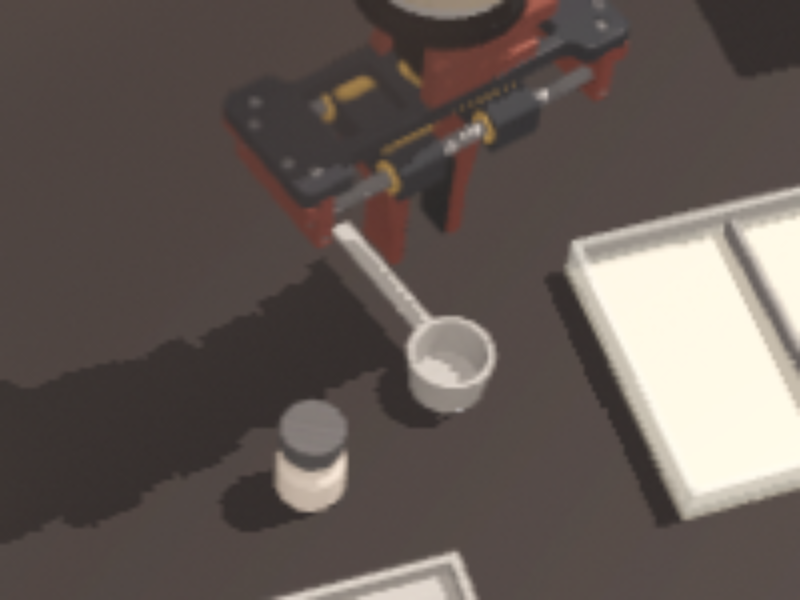

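The crop shows the scoop undisturbed, its handle from (345,230) to (430,320), with the open fingers above it. Descending.

```bash
echo '0 0 0 1 -1 25 24;0 0 0 0 0 25 24;0 0 0 0 0 15 24;0 0 0 0 0 6 24;0 0 0 0 0 0 24' | python3 -m crank
echo '0 0 0 0 0 3 24;0 0 0 0 0 2 24;0 0 0 0 0 0 24' | python3 -m crank|head -5
echo '0 0 0 0 0 0 2;0 0 0 0 0 0 2;0 0 0 0 0 0 2;0 0 0 0 0 0 2' | python3 -m crank 25
python3 go.py 453 123 6 17.8
```

```text
clock: 25.0
eef_pos: [453.3, 124.1, 14.6]
tcp_rot: [-3.103, -0.483, 0.012]
force: [0.2, 0.3, -0.2]
width: 23.8
grip_force: 0.0
clock: 25.3
eef_pos: [453.6, 124.5, 10.1]
tcp_rot: [-3.103, -0.485, 0.009]
force: [0.1, -0.0, 0.1]
width: 24.1
clock: 25.7
eef_pos: [453.3, 124.5, 9.8]
tcp_rot: [-3.102, -0.486, 0.01]
force: [-0.9, 0.2, 1.3]
width: 9.5
grip_force: 25.0
pos [453.3 124.5   9.8] yaw 17.79 tool d [-0.8  1.4  3.8] rz -0.0 tilt 0.38 q [-0.35  0.47 -0.03  2.14  0.02  0.54 -1.65] t 25.7
```

```bash
echo '0 0 0 0 0 -5 2;0 0 0 0 0 -15 2;0 0 0 0 0 -30 2;0 0 0 0 0 -30 2;0 0 0.1 0 0 -10 2' | python3 -m crank|head -2
echo '0 0 0.1 0 0 0 2;0 0 0.11 0 0 0 2;0 0 0 10 -25 0 2;0 0 0 12 -30 0 2;0 0 0 14 -35 0 2' | python3 -m crank|head -2
echo '0 0 0 12 -30 0 2;0 0 0 9 -17 0 2;0 0 0 4 -8 0 2;0 0 0 0 0 0 2;0 0 0 0 0 0 2' | python3 -m crank
python3 go.py 514 269 16 0
python3 - <<'E'
from h import *
for n in ["scene","side"]:
    m=camera_model(n);f=grab_frame(n)[:,:,::-1].copy();cv2.imwrite(f"pics/{n}6.png",f)
E
```

```text
clock: 26.2
eef_pos: [455.1, 124.8, 102.5]
clock: 26.7
eef_pos: [490.1, 214.6, 99.9]
clock: 27.2
eef_pos: [514.4, 268.1, 99.1]
tcp_rot: [3.141, -0.0, -0.012]
force: [-0.3, 0.3, -0.3]
width: 9.3
grip_force: 25.0
pos [514.4 268.1  99.1] yaw -0.01 tool d [ 0.2 -0.9 83.1] rz -0.0 tilt 0.43 q [-0.58  0.47  0.02  1.83 -0.02  0.85 -2.12] t 27.2
```

View pics/scene6.png

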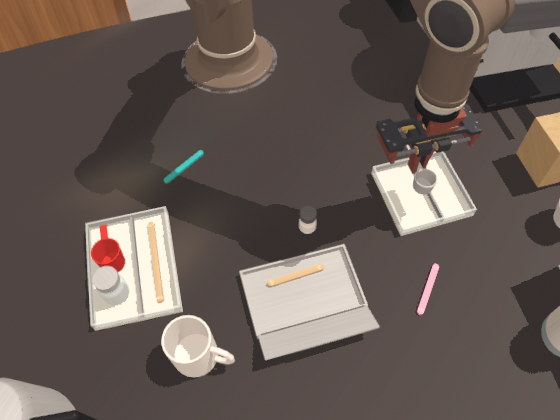

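The long kit is complete: cup (107,255), jar (107,282), long stirrer in its bay (156,260). The scoop is level over the short drawer at (425,182). I'll lower it.

```bash
echo '0 0 0 0 0 30 2;0 0 0 0 0 30 2;0 0 0 0 0 14 2;0 0 0 0 0 3 2;0 0 0 0 0 0 2' | python3 -m crank
echo '0 0 0 0 0 2 2;0 0 0 0 0 2 2;0 0 0 0 0 1 2;0 0 0 0 0 0 2' | python3 -m crank
```

```text
clock: 27.8
eef_pos: [514.4, 269.2, 22.5]
tcp_rot: [3.142, 0.0, -0.011]
force: [0.6, 0.1, 0.1]
width: 9.6
grip_force: 25.0
clock: 28.2
eef_pos: [514.3, 269.6, 17.6]
tcp_rot: [-3.141, -0.001, 0.01]
force: [0.2, -0.0, -1.5]
width: 9.6
grip_force: 25.0
```

```bash
echo '0 0 0 0 0 1 2;0 0 0 0 0 1 2;0 0 0 0 0 1 2;0 0 0 0 0 0 2' | python3 -m crank
echo '0 0 0 0 0 0.5 2;0 0 0 0 0 0 2' | python3 -m crank
echo '0 0 0 0 0 0 24;0 0 0 0 0 0 24;0 0 0 0 0 0 24;0 0 0 0 0 0 24' | python3 -m crank
echo '0 0 0 0 0 -10 24;0 0 0 0 0 -30 24;0 0 0 0 0 -40 24;0 0 0 0 0 -30 22' | python3 -m crank
python3 go.py 626 -2 100 93.8
```

```text
clock: 28.6
eef_pos: [514.1, 269.5, 14.1]
tcp_rot: [-3.141, -0.001, 0.011]
force: [0.6, -0.7, -0.2]
width: 9.0
grip_force: 25.0
clock: 28.8
eef_pos: [514.1, 269.5, 13.9]
tcp_rot: [-3.141, -0.001, 0.011]
force: [-0.3, -0.8, 1.5]
width: 9.4
grip_force: 25.0
clock: 29.2
eef_pos: [514.2, 269.5, 13.8]
tcp_rot: [-3.141, -0.001, 0.011]
force: [-0.8, -0.5, -0.3]
width: 24.2
grip_force: 0.0
clock: 29.6
eef_pos: [515.4, 269.7, 126.5]
tcp_rot: [-3.141, -0.001, 0.008]
force: [0.3, 0.9, -0.1]
width: 22.3
grip_force: 0.0
pos [515.4 269.7 126.5] yaw 0.03 tool d [110.6 271.7  25.7] rz 1.505 tilt 0.31 q [-0.58  0.44  0.02  1.8  -0.02  0.9  -2.12] t 29.6
```

```bash
echo '0 0 0 10 25 0 22;0 0 0 15 38 0 22;0 0 0 17 42 0 22;0 0 0 17 42 0 22;0 0 0 17 42 0 22' | python3 -m crank|head -2
echo '0 0 0 17 42 0 22;0 0 0 12 28 0 22;0 0 0 6 13 0 22;0 0 -0.14 0 0 0 22;0 0 -0.15 0 0 0 22' | python3 -m crank|head -2
echo '0 0 -0.15 0 0 0 22;0 0 -0.15 0 0 0 22;0 0 -0.15 0 0 0 22;0 0 -0.15 0 0 0 22;0 0 -0.15 0 0 0 22' | python3 -m crank | head -2
echo '0 0 -0.15 0 0 0 22;0 0 -0.15 0 0 0 22;0 0 -0.15 0 0 0 22;0 0 -0.15 0 0 0 22;0 0 0 0 0 0 22' | python3 -m crank
python3 go.py 626 -2 6 93.8
python3 - <<'E'
from h import *
a=np.hstack([cv2.resize(cv2.imread("pics/scene6.png")[90:290,y:y+200],None,fx=2,fy=2) for y in (250,)])
f=grab_frame("scene")[:,:,::-1];cv2.imwrite("pics/s7.png",cv2.resize(f[140:320,230:480],None,fx=3.2,fy=3.2))
E
```

```text
clock: 30.1
eef_pos: [591.7, 79.0, 124.3]
clock: 30.6
eef_pos: [626.0, -1.6, 123.3]
clock: 31.1
eef_pos: [625.9, -0.7, 123.5]
clock: 31.6
eef_pos: [625.9, -1.1, 123.4]
tcp_rot: [-2.135, -2.297, 0.006]
force: [-0.1, -0.7, -0.2]
width: 21.7
grip_force: 0.0
pos [625.9  -1.1 123.4] yaw 94.21 tool d [ -1.1   0.8 117.4] rz 0.007 tilt 0.39 q [ 0.14  0.53 -0.31  1.67  0.19  0.97 -0.16] t 31.6
```

View pics/s7.png

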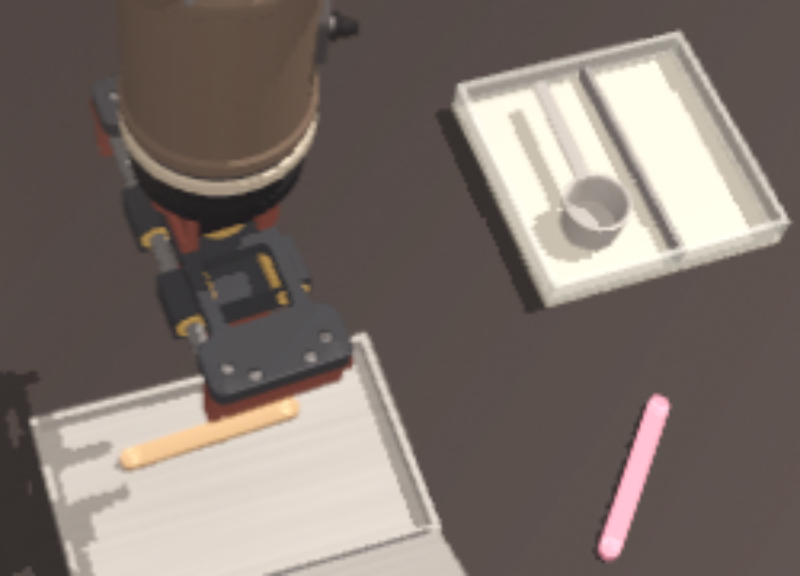

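The scoop lies level in the wide bay with its bowl up at (597,210). The wooden stirrer, spanning (125,458)–(295,408) in the tray, is confirmed as the short one; pink is excluded. Grasping it.

```bash
echo '0 0 0 -1 1 35 22;0 0 0 0 0 35 22;0 0 0 0 0 28 22;0 0 0 0 0 10 22;0 0 0 0 0 0 22' | python3 -m crank|head -2
echo '0 0 0 0 0 4 22;0 0 0 0 0 3 22;0 0 0 0 0 2 22;0 0 0 0 0 0 22' | python3 -m crank
echo '0 0 0 0 0 0 2;0 0 0 0 0 0 2;0 0 0 0 0 0 2;0 0 0 0 0 0 2' | python3 -m crank 20
python3 go.py 514 350 6 0
```

```text
clock: 32.15
eef_pos: [625.5, -2.8, 13.9]
clock: 32.55
eef_pos: [626.6, -3.4, 6.4]
tcp_rot: [-2.14, -2.294, 0.006]
force: [-0.1, -0.6, 0.1]
width: 22.3
grip_force: 0.0
clock: 32.95
eef_pos: [626.6, -3.3, 6.3]
tcp_rot: [-2.139, -2.294, 0.007]
force: [-0.6, -0.5, 3.4]
width: 11.1
grip_force: 20.0
pos [626.6  -3.3   6.3] yaw 94.0 tool d [360.3 -87.6   1.1] rz -1.501 tilt 0.37 q [ 0.12  0.68 -0.27  1.74  0.24  0.76 -0.2 ] t 32.95
```

```bash
echo '0 0 0 0 0 -5 2;0 0 0 0 0 -15 2;0 0 0 0 0 -35 2;0 0 0 0 0 -35 2;0 0 0 0 0 -20 2' | python3 -m crank
echo '0 0 0.14 0 0 0 2;0 0 0.15 0 0 0 2;0 0 0.15 0 0 0 2;0 0 0.15 0 0 0 2;0 0 0.15 0 0 0 2' | python3 -m crank |head -2
echo '0 0 0.15 0 0 0 2;0 0 0.15 0 0 0 2;0 0 0.15 0 0 0 2;0 0 0.15 0 0 0 2;0 0 0.15 0 0 0 2' | python3 -m crank |head -2
echo '0 0 0.15 0 0 0 2;0 0 0 -8 -25 0 2;0 0 0 -12 -38 0 2;0 0 0 -14 -42 0 2;0 0 0 -14 -42 0 2' | python3 -m crank |head -2
echo '0 0 0 -14 -42 0 2;0 0 0 -14 -42 0 2;0 0 0 -14 -42 0 2;0 0 0 -11 -35 0 2;0 0 0 -8 -27 0 2' | python3 -m crank |head -2
echo '0 0 0 -4 -15 0 2;0 0 0 0 0 0 2;0 0 0 0 0 0 2' | python3 -m crank
python3 go.py 514 350 8 0
```

```text
clock: 33.45
eef_pos: [628.4, -3.1, 120.1]
tcp_rot: [-2.141, -2.296, 0.002]
force: [0.6, 0.2, -0.1]
width: 12.0
grip_force: 20.0
clock: 33.95
eef_pos: [627.3, -3.2, 117.3]
clock: 34.45
eef_pos: [627.3, -3.0, 117.2]
clock: 34.95
eef_pos: [578.6, 145.2, 117.6]
clock: 35.45
eef_pos: [516.4, 334.9, 118.1]
clock: 35.75
eef_pos: [514.6, 345.2, 117.1]
tcp_rot: [3.141, -0.0, -0.01]
force: [-0.2, 0.3, 0.3]
width: 11.6
grip_force: 20.0
pos [514.6 345.2 117.1] yaw -0.01 tool d [ 1.000e-01 -4.900e+00  1.091e+02] rz -0.0 tilt 0.36 q [-0.69  0.51  0.03  1.71 -0.02  0.92 -2.22] t 35.75
```

```bash
echo '0 0 0 0 -4 30 2;0 0 0 0 0 35 2;0 0 0 0 0 25 2;0 0 0 0 0 10 2;0 0 0 0 0 0 2' | python3 -m crank|head -2
echo '0 0 0 0 0 3 2;0 0 0 0 0 3 2;0 0 0 0 0 2 2;0 0 0 0 0 0 2' | python3 -m crank
python3 go.py 514 350 6.5 0
```

```text
clock: 36.25
eef_pos: [513.4, 348.2, 15.7]
clock: 36.65
eef_pos: [513.3, 350.8, 9.2]
tcp_rot: [-3.141, -0.001, 0.01]
force: [0.2, -0.1, 0.0]
width: 11.4
grip_force: 20.0
pos [513.3 350.8   9.2] yaw 0.04 tool d [0.7 0.8 2.7] rz 0.001 tilt 0.36 q [-0.69  0.65  0.02  1.77 -0.02  0.72 -2.23] t 36.65
```

```bash
echo '0 0 0 0 0 1 2;0 0 0 0 0 1 2;0 0 0 0 0 0.5 2;0 0 0 0 0 0 2' | python3 -m crank
echo '0 0 0 0 0 0 24;0 0 0 0 0 0 24;0 0 0 0 0 0 24' | python3 -m crank
echo '0 0 0 0 0 -10 24;0 0 0 0 0 -30 24;0 0 0 0 0 -40 24;0 0 0 0 0 -40 22;0 0 0 -15 0 -30 22' | python3 -m crank
echo '0 0 0 -30 0 -10 22;0 0 0 -30 0 0 22;0 0 0 -30 0 0 22;0 0 0 -30 0 0 22;0 0 0 0 0 0 22' | python3 -m crank
python3 - <<'E'
from h import *
for n in ["scene","side"]:
    m=camera_model(n);f=grab_frame(n)[:,:,::-1].copy();cv2.imwrite(f"pics/{n}8.png",f)
    o=cv2.imread(f"pics/{n}0.png");print(n)
    for c in [(529,50,30),(720,-207,45)]:
        u,v=pix(m,c)[0].astype(int);k=np.s_[v-18:v+18,u-18:u+18];print(np.abs(f[k].astype(int)-o[k]).mean())
f=cv2.imread("pics/scene8.png");cv2.imwrite("pics/s8.png",np.vstack([cv2.resize(f[140:350,70:490],None,fx=1.9,fy=1.9)]))
E
```

```text
clock: 37.05
eef_pos: [513.1, 350.7, 6.4]
tcp_rot: [-3.141, -0.001, 0.011]
force: [-1.7, -0.1, 1.1]
width: 11.9
grip_force: 20.0
clock: 37.35
eef_pos: [513.1, 350.6, 6.3]
tcp_rot: [-3.141, -0.001, 0.011]
force: [-0.4, -1.0, -0.2]
width: 24.0
grip_force: 0.0
clock: 37.85
eef_pos: [501.3, 350.4, 159.8]
tcp_rot: [-3.14, 0.002, 0.005]
force: [-0.5, 0.2, -0.6]
width: 22.1
grip_force: 0.0
clock: 38.35
eef_pos: [375.6, 351.0, 168.2]
tcp_rot: [-3.141, -0.007, 0.013]
force: [0.6, 0.6, -0.5]
width: 22.0
grip_force: 0.0
scene
20.707561728395063
32.13374485596708
side
22.136574074074073
40.7201646090535
```

View pics/s8.png

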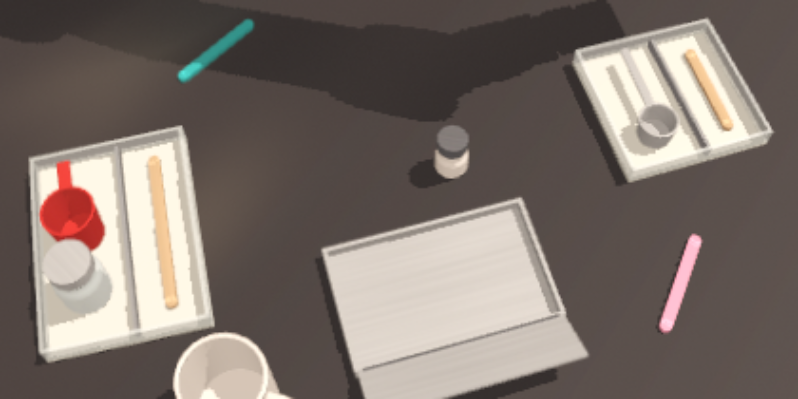

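View pics/side8.png

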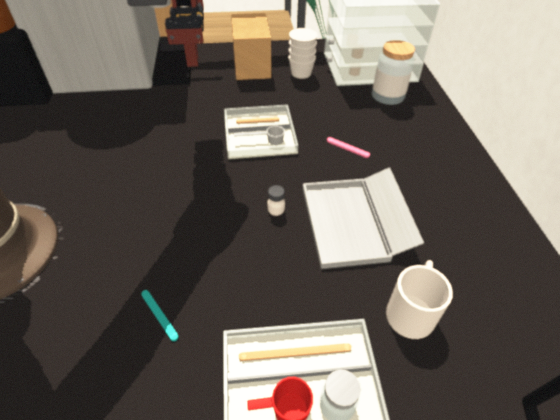

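Both views show every item in its bay, with the shaker at (276,200) and the mug at (418,300) in the side view as at the start. The arm is clear.

```bash
python3 -c "
from cell import *
print(hand_in())"
```

```text
the job is handed in; nothing more can be done
None
```

Both kits are made up in the order asked and the job is handed in at about 38 s; the last pictures show every item in its bay, the jar and cup upright, and the shaker and mug where they stood.

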